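# Wedge up the tilting plate of a measuring fixture and hold it

### The job

Pick up the brass wedge by its red grip and, keeping it flat on the aluminium base and pointing straight in, push its thin end between the rest pads under the roller of the black plate until the roller stands just off the pads, by about 4 mm (the plate's front edge is then over the wedge's green band). Do not touch the plate with the robot or disturb the gauge block, ring gauge and spare knob. Finish holding: keep gripping the wedge in place under the plate.

Things in the scene. Friction and masses are not known exactly. Their poses are not given: they have to be found in the camera images.
- fixture: Measuring fixture fixed to the bench; origin on the bench (z = 0) straight below the middle of the plate's roller. x points from the open front, where the wedge enters, back to the hinge; y along the roller; z up. Aluminium base 12 mm thick, x = -130 to +185 mm, y = -75 to +75 mm; bare apron in front of x = -11 mm. Plate top 44 mm, knob tops 69 mm above the bench.
- mouth (a point): Point on the base's top, 12 mm above the bench, straight below the roller's middle, axes as the fixture: the wedge goes in over it along +x. Steel rest pads 22 x 18 mm, 10 mm high, stand on the base at y = -56 and +56 mm from it (94 mm clear between them); with the plate down the roller's underside is 10 mm above this point.
- plate (a joint): Tilt in rad of the black plate (160 x 116 x 14 mm, about 0.9 kg): 0 = roller lying on the rest pads, grows as the front rises. Free hinge 160 mm behind the roller, 28 mm above the bench; only its weight holds it down. Gap under the roller = 160 mm x the value (4 mm is 0.025 rad).
- roller (a point): Middle of the axis of the steel roller, 12 mm diameter and 136 mm long, under the front edge of the plate; 28 mm above the bench with the plate down. The plate's front edge is 8 mm in front of this axis.
- wedge_grip (a point): Middle of the red grip block (30 x 30 mm, 45 mm high) at the thick end of the loose brass wedge (about 0.25 kg, 102 mm long, 30 mm wide), half-way up, 22.5 mm above the wedge's flat underside; the wedge starts lying flat. x points along the wedge to its thin tip, 87 mm from here; z up.
- wedge_tip (a point): Lower edge of the wedge's thin tip, axes as wedge_grip. The slope starts 4 mm high here and rises 1 in 4 for 72 mm to the grip block. The roller of the lowered plate meets it with its axis 23 mm behind the tip; each further 4 mm of push lifts it 1 mm. A green band crosses the slope 41 to 53 mm behind the tip.
- gauge_block: Bystander: loose steel gauge block 60 x 30 x 20 mm, origin at the middle of its underside.
- ring_gauge: Bystander: loose steel ring gauge, 60 mm outside, 36 mm inside, 22 mm high, origin at the middle of its underside.
- spare_knob: Bystander: loose black clamping knob, 32 mm diameter, 18 mm high with a red cap and an upright 10 mm steel stud up to 32 mm, origin at the middle of its underside.
Mind the look-alikes: they are no part of the job. There is more than one size of the part that bears wedge_grip; the job needs the largest.

How it is judged (in metres and radians):
On the way:
1. the wedge is gripped and raised off the bench (height (world z) of wedge_grip above 0.03 m and contact force between the fingers and wedge above 1 N), for 0.2 s.
At the end, for the whole second after the job is handed in: At rest, 2 to 6 mm under the roller, the plate borne by the wedge alone; wedge flat on the base (4 mm, 0.08 rad), between the pads (tip within 35 mm of the middle), along the fixture within 0.2 rad, still gripped; robot not touching the plate; bystanders within 20 mm of their starts (value of joint plate between 0.0125 and 0.0375 rad and contact force between wedge and plate above 1 N and contact force between the fingers and wedge above 1 N and contact force between each of the arm, the fingers and plate below 0.1 N and z of wedge_grip in the frame of fixture between 0.031 and 0.0385 m and angle between wedge_grip's own z axis and vertical below 0.08 rad and angle between the x axis of wedge_grip and the x axis of fixture, either way round below 0.2 rad and linear speed of wedge below 0.02 m/s and velocity of joint plate between -0.05 and 0.05 rad/s and distance of each of gauge_block, ring_gauge, spare_knob from where it was at the start of the episode below 0.02 m and y of wedge_tip in the frame of fixture between -0.035 and 0.035 m); the arm keeps its last pose, push and grip.
It fails at once if the robot touches the plate (contact force between any of the fingers, the arm and plate above 1 N).
It fails at once if a bystander is displaced (distance of any of gauge_block, ring_gauge, spare_knob from where it was at the start of the episode above 0.03 m).
It also fails if it takes over 48 s, if anything falls off the work surface, if the arm or the gripper's body presses on something with over 40 N, if the wrist force passes 120 N, or if a joint passes its speed limit or range.

### The arm

A 6-joint arm with a two-finger parallel gripper is mounted at the origin on the work surface. World frame = base frame: x ahead of the robot, y to its left, z up, the work surface at z = 0. Lengths are in m, angles in degrees, forces in N, time in s.
With the tool pointing down it reaches from about 0.4 to 0.825 m from the base axis. Payload 7 kg.
Tool frame: the origin (TCP) lies between the finger pads; the fingertips stand 19 mm ahead of it and the grasp point (between the pads) is the TCP (r.tip_extent is the distance from the TCP to the fingertips, in m); z points along the fingers, y is the direction in which the jaws open and shut (so a half turn about z gives the same grasp; the last joint's range is limited). The gripper opens to 88 mm and grips with 3 to 60 N. Pads are 19 mm wide; open, the fingers measure 130 mm over their backs; the gripper's body (78 mm by 193 mm) begins 47 mm behind the grasp point.
Start: joints at [-48.982, 20.546, 0.682, 0, -70.136, -16.507], TCP at [0.28, -0.614, 0.22] pointing down, gripper open.
Joint ranges: [-176.03, 176.03], [-82.01, 121.73], [-58.28, 71.71], [-173.87, 95.51], [-174.79, -0.11], [-173.66, 173.66]. Speed limits (degrees/s): [136.94, 136.94, 172.46, 180, 180, 180].

### API

Orientations are given as [roll, pitch, yaw] about the fixed x, y, z axes, in that order (R = Rz(yaw) Ry(pitch) Rx(roll)).
In Python, from plant import r, capture, workorder, spotter gives the robot as it stands.
- The arm moves only by the tool step_arm, never from a script. Its argument "motion" is a list of rows, each a list of 5 numbers: the finger opening in m, from 0 to 0.0876, then the shift along the tool's x, y, z in m, then the turn about the tool's z in rad. In form: [[grip, dx, dy, dz, roll], ...]. A call has 1 to 5 rows; each row is the pose to reach, as a shift and turn from the pose commanded when the call began, along the tool's axes at that moment; what a row does not reach only later rows make up. A row lasts 1/8 s, in which the tool goes at most 62.5 mm and 10.7 degrees, less where a joint would pass 70% of its speed; a pose out of reach is approached as far as the arm can. A call with a gripper value outside its range is refused whole. The fingers move at their own pace and stop on an object; "newtons" is the grip in N (left out, the last holds). Time passes only in rows, so rows that repeat a pose let the fingers close. It gives the time, the measured TCP pose, the force and the opening at its end, in the units of the state.
- r.get_state(): the state, without advancing time (a new reading comes with each control period).
- capture(name): name is "scene" or "top"; returns a dict with "image" (400x640x3 uint8, red, green, blue), "z_map" (400x640 float32, m along the optical axis (not along the pixel's ray), 0 where there is no reading), "fx", "fy", "cx", "cy" (pixels), "D" ([k1, k2, p1, p2, k3] as OpenCV has them; the pictures are not rectified), "pose" (4x4, takes a point from camera to world coordinates). Camera axes: x right, y down, z forward; pixel columns grow to the right and rows downward; lengths in m; the calibration is good to about 2 mm. A picture is of the moment at which its call begins.
- workorder.close_job(): hands the job in, once; it reports no verdict.
Trained networks look in the newest picture that a camera, given by its name, has taken for a name from the list of things; names that differ only in an ending like _2 or _b are one class to them, and where a whole thing is asked for, a point or a joint stands for the part that bears it (a point fixed in the world has none). Each returns a list of dicts, best first, with "p" (0 to 1); they miss things now and then, are a little off and sometimes report something else, mostly with a low value. They report only what shows in the picture. A call takes as long as a camera call. They do not tell look-alikes from the thing itself.
- spotter.regions_of(camera, label): "mask" (400x640 bool, what is visible of it).
- spotter.tip_of(camera, label): "location" ([x, y, z] in m, in world coordinates, good to about 4 mm: a listed point, or the origin of a listed thing).
The state is a dict: "time_s": time; "joints": joint angles; "qd": joint speeds; "joint_torque": joint torques, N m; "tcp_pos": TCP position; "eef_rot": TCP orientation; "contact_force": force on the tool from outside, world axes, zero at the start; "moment": the same for the moment, N m; "gripper_width": finger opening in m.
Only numpy, scipy, OpenCV 4.12 (cv2) and the standard library are available. Lean on these libraries where they do the work, as an engineer would, in place of code of your own. Each camera call takes 0.05 s, during which the arm holds its last target.

## Working session

There is one attempt and no reset: what is moved stays moved. The work goes in short steps, Python scripts to look and compute and a tool call to move; the robot and the scene stay as the last step left them, time stands still between calls to the robot, and variables do not carry over. Pictures are saved under pics/ and viewed, and the job is handed in when it is done.

Besides the shell and the picture viewer there is one more tool, called after "Call:" as name([rows], argument=value, ...), one row to a line, values as JSON. step_arm: Moves the arm, as the interface text tells. Its arguments: {"type":"object","properties":{"motion":{"type":"array","items":{"type":"array","items":{"type":"number"}}},"newtons":{"type":"number"}},"required":["motion"]}

```bash
ls; mkdir -p pics; python3 - <<'E'
from plant import r, capture, workorder, spotter
import cv2,numpy as np
print(r.get_state())
for n in ("scene","top"):
    c=capture(n); cv2.imwrite(f"pics/{n}0.png",c["image"][:,:,::-1]); print(n,c["fx"],c["fy"],c["cx"],c["cy"],c["D"],c["pose"])
    for l in ["fixture","mouth","roller","wedge_grip","wedge_tip","gauge_block","ring_gauge","spare_knob"]:
        try: print(l,[(round(d["p"],2),np.round(d["location"],3).tolist()) for d in spotter.tip_of(n,l)])
        except Exception as e: print(l,e)
E
```

```text
pics
{'time_s': 0.0, 'joints': array([-4.89821517e+01,  2.05910318e+01,  6.33433336e-01, -1.79429269e-02,
       -7.01344067e+01, -1.65071921e+01]), 'qd': array([ 0.03976644,  0.03714527, -0.01005556, -0.02122906,  0.00019386,
       -0.08896915]), 'joint_torque': array([ 1.07157219e-03, -5.82715917e+01,  2.93065041e+01,  6.99700803e+00,
        7.05625236e-03, -1.87296123e-04]), 'tcp_pos': array([ 0.27979727, -0.61374204,  0.2193315 ]), 'eef_rot': array([ 1.79906994e+02, -9.97195654e-03, -1.55495447e+02]), 'contact_force': array([ 0.3693619 ,  0.06548584, -0.01050683]), 'moment': array([0.04107084, 0.03251777, 0.01212655]), 'gripper_width': 0.08784396444198633}
scene 375.99032668544476 375.99032668544476 310.41728630168393 199.96664442728624 [-0.05722864  0.          0.          0.          0.        ] [[-0.75857556  0.43061399 -0.48901402  1.13848021]
 [ 0.65150034  0.48915192 -0.57989457  0.62152676]
 [-0.01050857 -0.75848665 -0.65160385  0.73753895]
 [ 0.          0.          0.          1.        ]]
fixture [(0.95, [0.598, -0.034, 0.003]), (0.35, [0.594, -0.033, 0.026]), (0.32, 
[... 552 characters left out ...]
         0.          0.        ] [[-0.02900692 -0.99569094  0.08808034  0.50203406]
 [-0.99944728  0.03032192  0.01362811 -0.02095516]
 [-0.01624015 -0.08763635 -0.99602014  1.02180395]
 [ 0.          0.          0.          1.        ]]
fixture [(0.97, [0.594, -0.033, 0.004])]
mouth [(0.85, [0.602, -0.035, 0.009])]
roller [(0.75, [0.597, -0.033, 0.03])]
wedge_grip [(0.83, [0.503, -0.315, 0.023]), (0.83, [0.449, -0.226, 0.017]), (0.82, [0.4, -0.374, 0.015])]
wedge_tip [(0.84, [0.573, -0.263, -0.001]), (0.83, [0.393, -0.232, -0.001]), (0.56, [0.444, -0.332, -0.004])]
gauge_block [(0.62, [0.5, 0.302, 0.002])]
ring_gauge [(0.68, [0.672, -0.291, -0.0])]
spare_knob [(0.44, [0.665, 0.321, 0.001])]
```

View pics/scene0.png

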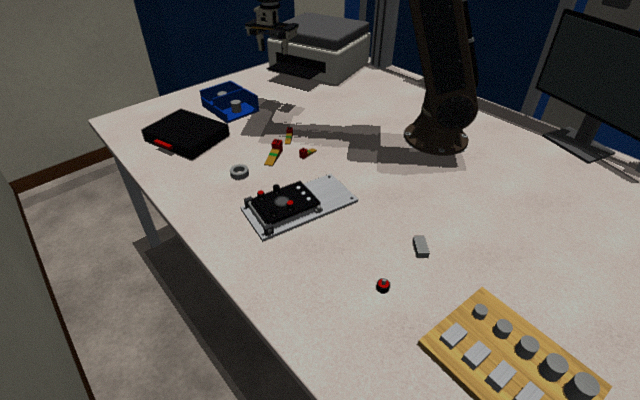

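View pics/top0.png

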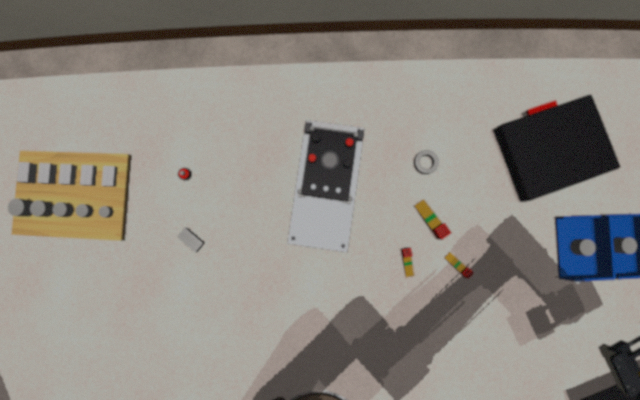

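The top picture shows three wedges: large at about (432,220) with its red grip at (442,231), a medium one at (458,265) and a small one at (407,262). The fixture's apron (320,225) faces the robot and the hinge is at the far side (335,128).

```bash
cat > h.py <<'E'
from plant import r, capture, workorder, spotter
import cv2,numpy as np
def KD(c): return np.array([[c["fx"],0,c["cx"]],[0,c["fy"],c["cy"]],[0,0,1]]),np.array(c["D"],float)
def plane(c,uv,z):
    K,D=KD(c); p=cv2.undistortPoints(np.array(uv,float).reshape(-1,1,2),K,D).reshape(-1,2)
    d=np.c_[p,np.ones(len(p))]@c["pose"][:3,:3].T; o=c["pose"][:3,3]
    return o+d*((z-o[2])/d[:,2])[:,None]
def cloud(c):
    K,D=KD(c); v,u=np.mgrid[:400,:640]
    p=cv2.undistortPoints(np.c_[u.ravel(),v.ravel()].astype(float).reshape(-1,1,2),K,D).reshape(-1,2)
    z=c["z_map"].ravel(); P=np.c_[p*z[:,None],z]@c["pose"][:3,:3].T+c["pose"][:3,3]
    P[z==0]=np.nan
    return P.reshape(400,640,3)
def proj(c,P):
    K,D=KD(c); T=np.linalg.inv(c["pose"]); rv=cv2.Rodrigues(T[:3,:3])[0]
    return cv2.projectPoints(np.array(P,float).reshape(-1,1,3),rv,T[:3,3],K,D)[0].reshape(-1,2)
def rect(P):
    (c,s,a)=cv2.minAreaRect((P[:,:2]*1000).astype(np.float32)); return np.round(c,1),np.round(s,1),round(a,2)
E
python3 - <<'E'
from h import *
c=capture("top"); P=cloud(c)
for l in ["wedge_grip","fixture","plate"]:
    for d in spotter.regions_of("top",l):
        if d["p"]<.4: continue
        m=d["mask"]; Q=P[m]; px=np.argwhere(m).mean(0)[::-1]
        print(l,round(d["p"],2),m.sum(),px.round(), "z pct",np.nanpercentile(Q[:,2],[2,50,98]).round(3))
        uv=np.argwhere(m)[:,::-1]
        for z in (0,0.012,0.044): print("  rect z",z,rect(plane(c,uv,z)))
im=cv2.resize(c["image"][185:290,380:500],None,fx=6,fy=5.5,interpolation=cv2.INTER_CUBIC); cv2.imwrite("pics/w.png",im[:,:,::-1])
im=cv2.resize(c["image"][115:255,275:375],None,fx=4,fy=4,interpolation=cv2.INTER_CUBIC); cv2.imwrite("pics/f.png",im[:,:,::-1])
E
```

```text
wedge_grip 0.94 607 [432. 220.] z pct [0.001 0.016 0.046]
  rect z 0 (array([ 530.1, -300.9]), array([109.6,  41.5]), 34.53)
  rect z 0.012 (array([ 529.7, -297.6]), array([108.3,  41. ]), 34.53)
  rect z 0.044 (array([ 528.9, -288.9]), array([104.9,  39.7]), 34.53)
wedge_grip 0.76 283 [407. 261.] z pct [-0.002  0.011  0.033]
  rect z 0 (array([ 426.2, -233.2]), array([69.5, 27.7]), 2.25)
  rect z 0.012 (array([ 427.1, -230.7]), array([68.7, 27.4]), 2.25)
  rect z 0.044 (array([ 429.5, -224. ]), array([66.5, 26.5]), 2.25)
wedge_grip 0.71 300 [458. 265.] z pct [-0.002  0.01   0.033]
  rect z 0 (array([ 414.4, -360.8]), array([79.5, 24.4]), 45.38)
  rect z 0.012 (array([ 415.4, -356.9]), array([78.6, 24.1]), 45.38)
  rect z 0.044 (array([ 418.1, -346.2]), array([76.1, 23.3]), 45.38)
fixture 0.98 7546 [326. 186.] z pct [0.008 0.014 0.066]
  rect z 0 (array([625.4, -38.5]), array([153.2, 317.4]), 80.0)
  rect z 0.012 (array([623.9, -38.2]), array([151.4, 313.6]), 80.0)
  rect z 0.044 (array([620.1, -37.7]), array([146.6, 303.7]), 80.0)
plate 0.88 3211 [329. 164.] z pct [0.032 0.043 0.068]
  rect z 0 (array([680.6, -45.9]), array([132.1, 175.8]), 80.73)
  rect z 0.012 (array([678.5, -45.6]), array([130.5, 173.7]), 80.73)
  rect z 0.044 (array([672.9, -44.8]), array([126.4, 168.2]), 80.73)
plate 0.52 151 [184. 174.] z pct [0.    0.017 0.032]
  rect z 0 (array([663.7, 322. ]), array([36.7, 30.9]), 88.1)
  rect z 0.012 (array([661.8, 317.9]), array([36.3, 30.5]), 88.1)
  rect z 0.044 (array([656.7, 307.2]), array([35.1, 29.6]), 88.1)
```

View pics/w.png

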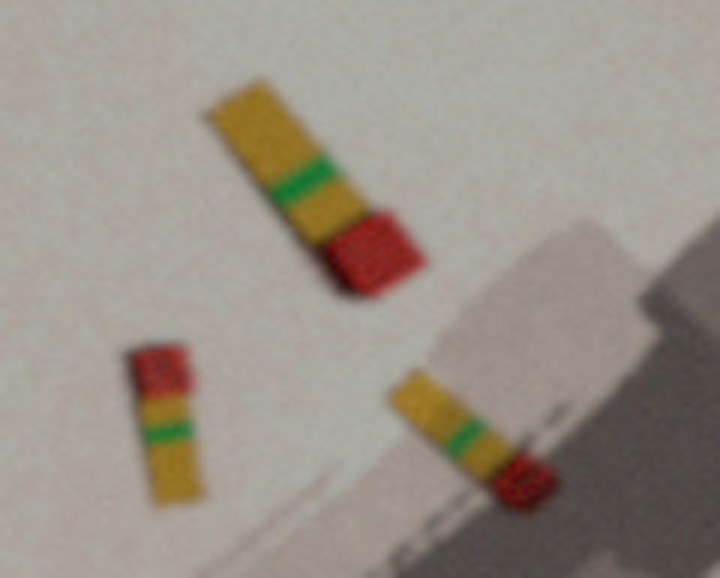

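View pics/f.png

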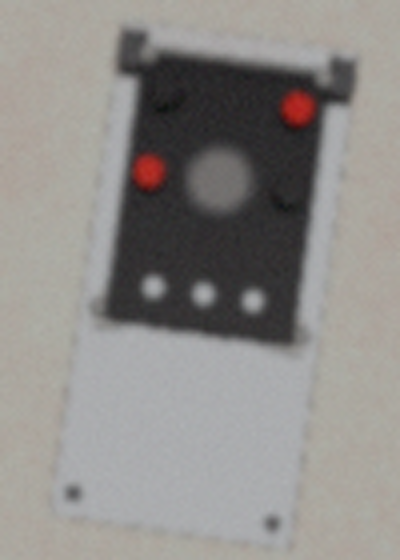

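The crop confirms that the largest wedge is the one with its grip at about (442,231). Next I'll fit its pose and the fixture's pose to the masks.

```bash
cat >> h.py <<'E'
from scipy.optimize import minimize
W=[]
for y in(-15,15):
    W+=[(87,y,0),(87,y,4),(15,y,22),(15,y,0)]
W1=np.array(W)/1000.
W2=np.array([(x,y,z) for x in(-15,15) for y in(-15,15) for z in(0,45)])/1000.
B=np.array([(x,y,z) for x in(-130,185) for y in(-75,75) for z in(0,12)])/1000.
def tf(M,p):
    R=cv2.Rodrigues(np.array([0,0,p[2]]))[0]; return M@R.T+np.array([p[0],p[1],p[3] if len(p)>3 else 0])
def sil(c,parts,p,S=4):
    m=np.zeros((400*S,640*S),np.uint8)
    for M in parts:
        h=cv2.convexHull(((proj(c,tf(M,p))+.5)*S-.5).astype(np.float32)); cv2.fillPoly(m,[np.round(h).astype(int)],1)
    return cv2.resize(m.astype(np.float32),(640,400),interpolation=cv2.INTER_AREA)
def fit(views,parts,p0,fixed=()):
    def f(p): return sum(np.abs(sil(c,parts,list(p)+list(fixed))-m).sum()/m.sum() for c,m in views)
    s=np.array([p0]+[[p0[0]+.008,p0[1],p0[2]],[p0[0],p0[1]+.008,p0[2]],[p0[0],p0[1],p0[2]+.08]])
    o=minimize(f,p0,method="Nelder-Mead",options=dict(initial_simplex=s,xatol=1e-4,fatol=1e-4)); return o.x,o.fun
E
python3 - <<'E'
from h import *
V={}
for n in("top","scene"):
    c=capture(n)
    for l,q in(("wedge_grip",[.535,-.29,.015]),("fixture",None)):
        ds=spotter.regions_of(n,l)
        if q:
            u,v=proj(c,[q])[0]; 
            ds=[d for d in ds if np.hypot(*(np.argwhere(d["mask"]).mean(0)[::-1]-[u,v]))<12]
        print(n,l,[(round(d["p"],2),d["mask"].sum()) for d in ds])
        V[n,l]=(c,ds[0]["mask"].astype(np.float32))
for sel in(("top",),("scene",),("top","scene")):
    p,f=fit([V[n,"wedge_grip"] for n in sel],[W1,W2],[.502,-.313,.61]); print(sel,"wedge",p.round(4),np.degrees(p[2]).round(1),round(f,3))
c,m=V["top","fixture"]
PL=np.array([(x,y,z) for x in(-8,152) for y in(-58,58) for z in(30,44)])/1000.
p,f=fit([(c,m)],[B,PL],[.597,-.033,-.174]); print("fix",p.round(4),np.degrees(p[2]),f)
p,f=fit([V["scene","fixture"]],[B,PL],[.597,-.033,-.174]); print("fix scene",p.round(4),np.degrees(p[2]),f)
E
```

```text
top wedge_grip [(0.57, np.int64(591))]
top fixture [(0.75, np.int64(7424))]
scene wedge_grip [(0.77, np.int64(274))]
scene fixture [(0.89, np.int64(4322))]
('top',) wedge [ 0.5012 -0.313   0.5546] 31.8 0.096
('scene',) wedge [ 0.5045 -0.3114  0.5903] 33.8 0.121
('top', 'scene') wedge [ 0.5029 -0.3122  0.5705] 32.7 0.249
fix [ 0.5959 -0.032  -0.1778] -10.188214787265384 0.03586341440677643
fix scene [ 0.5974 -0.034  -0.1778] -10.185905187375317 0.04550844430923462
```

Call:
step_arm([
  [0.0876,-0.05,0.028,0,0],
  [0.0876,-0.1,0.056,0,0],
  [0.0876,-0.15,0.083,0,-0.05],
  [0.0876,-0.2,0.111,0,-0.1],
  [0.0876,-0.25,0.139,0,-0.157],
], newtons=40)

```text
time_s: 2.02
tcp_pos: [0.4508, -0.3824, 0.2205]
eef_rot: [-180.0, 0.0, -146.4]
contact_force: [0.5, -1.1, 0.1]
gripper_width: 0.0879
```

```bash
cat >> h.py <<'E'
from scipy.spatial.transform import Rotation as Ro
def delta(goal,yaw=None):
    s=r.get_state(); R=Ro.from_euler("xyz",s["eef_rot"],degrees=True).as_matrix()
    x=np.degrees(np.arctan2(R[1,0],R[0,0]))
    print("t",s["time_s"],"tcp",s["tcp_pos"].round(4),"rot",s["eef_rot"].round(2),"F",s["contact_force"].round(1),"w",round(s["gripper_width"],4))
    print("delta tool",(R.T@(np.array(goal)-s["tcp_pos"])).round(4),"roll", None if yaw is None else round(-np.radians((yaw-x+180)%360-180),3))
E
python3 -c "
from h import *
delta([.5025,-.3128,.15],-146.5)"
```

```text
t 2.025 tcp [ 0.4508 -0.3824  0.2205] rot [-1.7997e+02  2.0000e-02 -1.4639e+02] F [ 0.5 -1.1  0.1] w 0.0879
delta tool [-0.0816  0.0294  0.0706] roll 0.002
```

Call:
step_arm([
  [0.07,-0.045,0.015,0,0],
  [0.07,-0.082,0.029,0.02,0],
  [0.07,-0.082,0.029,0.06,0],
  [0.07,-0.082,0.029,0.1,0],
  [0.07,-0.082,0.029,0.1,0],
])

```text
time_s: 2.65
tcp_pos: [0.5002, -0.3137, 0.1176]
eef_rot: [179.7, -0.2, -146.5]
contact_force: [0.1, -1.1, 1.1]
gripper_width: 0.07
```

```bash
python3 -c "
from h import *
c=capture('top'); s=r.get_state(); 
cv2.imwrite('pics/a1.png',cv2.resize(c['image'][150:300,370:530],None,fx=4,fy=4,interpolation=cv2.INTER_CUBIC)[:,:,::-1])
delta([.5025,-.3128,.03],-146.5)"
```

```text
t 2.7 tcp [ 0.5017 -0.3145  0.1199] rot [ 1.7992e+02 -1.1000e-01 -1.4648e+02] F [-0.3 -0.6  1.5] w 0.0699
delta tool [-0.0018  0.0008  0.0899] roll 0.0
```

View pics/a1.png

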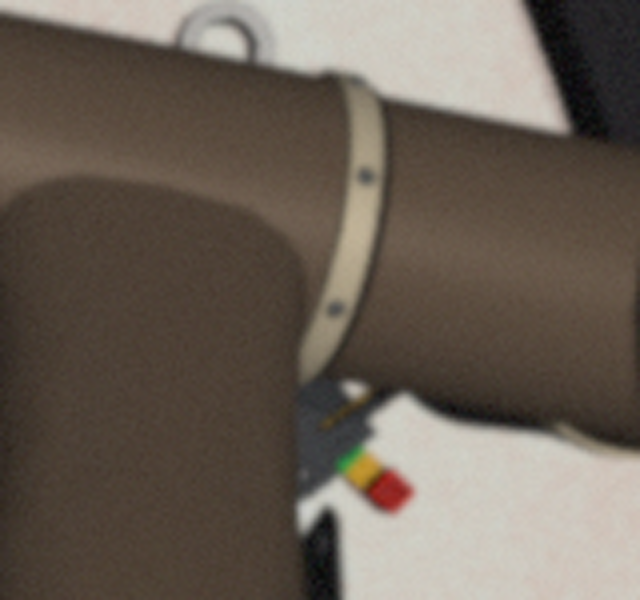

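The arm hides the big wedge here. Only the medium wedge shows, at crop (375,470), and it's clear of the gripper, so I'm descending.

Call:
step_arm([
  [0.07,-0.001,0.001,0.03,0],
  [0.07,-0.001,0.001,0.06,0],
  [0.07,-0.001,0.001,0.08,0],
  [0.07,-0.001,0.001,0.09,0],
  [0.07,-0.001,0.001,0.09,0],
])

```text
time_s: 3.32
tcp_pos: [0.5031, -0.3135, 0.0311]
eef_rot: [-180.0, 0.0, -146.5]
contact_force: [0.7, -0.6, 0.0]
gripper_width: 0.0698
```

```bash
python3 -c "
from h import *
c=capture('scene'); s=r.get_state(); 
u,v=proj(c,[s['tcp_pos']])[0].astype(int);print(u,v)
cv2.imwrite('pics/a2.png',cv2.resize(c['image'][v-50:v+50,u-60:u+60],None,fx=6,fy=6,interpolation=cv2.INTER_CUBIC)[:,:,::-1])
delta([.5025,-.3128,.03],-146.5)"
```

```text
276 144
t 3.375 tcp [ 0.5033 -0.3136  0.0315] rot [-1.7992e+02  5.0000e-02 -1.4648e+02] F [-0.2  0.4  0.4] w 0.0699
delta tool [0.0003 0.0011 0.0015] roll 0.0
```

View pics/a2.png

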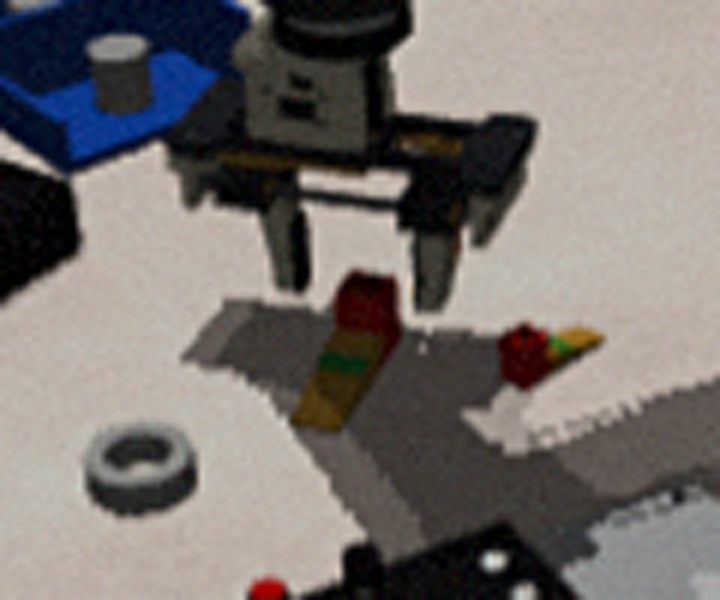

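```bash
python3 -c "
from h import *
c=capture('scene'); P=cloud(c)
for n,(a,b) in dict(L=(290,265),Lt=(290,283),R=(432,270),Rt=(430,295),blk=(367,310),blktop=(367,285)).items():
    u=int(216+a/6); v=int(94+b/6); print(n,u,v,P[v,u].round(3),P[v+1,u].round(3))
s=r.get_state();R=Ro.from_euler('xyz',s['eef_rot'],degrees=True).as_matrix()
for y in(-.04,.04):
  for z in(0,.019): print(y,z,(proj(c,[s['tcp_pos']+R@[0,y,z]])[0]-[216,94])*6)
c=capture('top');cv2.imwrite('pics/a3.png',c['image'][:,:,::-1])
"
```

```text
L 264 138 [ 0.533 -0.341  0.056] [ 0.535 -0.338  0.054]
Lt 264 141 [ 0.536 -0.339  0.046] [ 0.535 -0.34   0.041]
R 288 139 [ 0.486 -0.266  0.067] [ 0.487 -0.265  0.064]
Rt 287 143 [ 0.488 -0.269  0.05 ] [ 0.489 -0.268  0.047]
blk 277 145 [ 0.514 -0.293  0.042] [ 0.512 -0.296  0.036]
blktop 277 141 [ 0.5   -0.311  0.044] [ 0.504 -0.306  0.044]
-0.04 0 [296.35542832 291.08351749]
-0.04 0.019 [299.07558049 318.55072865]
0.04 0 [425.57209789 310.00558672]
0.04 0.019 [427.14592921 337.67970285]
```

View pics/a3.png

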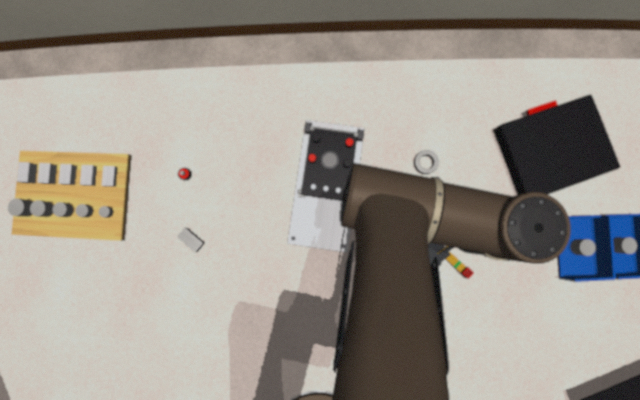

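```bash
python3 -c "
from h import *
print(r.tip_extent,[a for a in dir(r) if a[0]!='_'])
c=capture('scene'); P=cloud(c)
for u in(264,265,286,287,288):
    print(u,[(v,P[v,u].round(3).tolist()) for v in range(130,154,2)])
im=c['image'][110:160,240:310]
cv2.imwrite('pics/a4.png',cv2.convertScaleAbs(cv2.resize(im,None,fx=11,fy=11,interpolation=cv2.INTER_NEAREST),alpha=1.8)[:,:,::-1])
delta([.5025,-.3128,.03],-146.5)
"
```

```text
0.019 ['Unreachable', 'get_state', 'tip_extent']
264 [(130, [0.53, -0.341, 0.086]), (132, [0.531, -0.34, 0.08]), (134, [0.532, -0.34, 0.072]), (136, [0.535, -0.336, 0.067]), (138, [0.531, -0.344, 0.054]), (140, [0.536, -0.338, 0.051]), (142, [0.536, -0.338, 0.042]), (144, [0.508, -0.385, 0.0]), (146, [0.513, -0.379, -0.003]), (148, [0.525, -0.361, 0.002]), (150, [0.531, -0.353, 0.0]), (152, [0.538, -0.343, -0.001])]
265 [(130, [0.523, -0.345, 0.082]), (132, [0.528, -0.339, 0.078]), (134, [0.53, -0.337, 0.072]), (136, [0.531, -0.337, 0.065]), (138, [0.53, -0.339, 0.055]), (140, [0.534, -0.334, 0.052]), (142, [0.533, -0.338, 0.041]), (144, [0.505, -0.383, -0.0]), (146, [0.511, -0.375, -0.002]), (148, [0.518, -0.365, -0.003]), (150, [0.526, -0.353, -0.002]), (152, [0.535, -0.341, -0.001])]
286 [(130, [0.507, -0.245, 0.119]), (132, [0.508, -0.244, 0.112]), (134, [0.491, -0.268, 0.087]), (136, [0.491, -0.269, 0.079]), (138, [0.49, -0.271, 0.07]), (140, [0.484, -0.279, 0.056]), (142, [0.491, -0.271, 0.055]), (144, [0.492, -0.271, 0.047]), (146, [0.455, -0.323, -0.001]), (148, [0.462, -0.31
[... 275 characters left out ...]
.269, 0.055]), (144, [0.489, -0.269, 0.047]), (146, [0.49, -0.268, 0.04]), (148, [0.457, -0.315, -0.005]), (150, [0.469, -0.299, -0.001]), (152, [0.474, -0.292, -0.003])]
288 [(130, [0.504, -0.238, 0.121]), (132, [0.502, -0.241, 0.111]), (134, [0.486, -0.264, 0.088]), (136, [0.485, -0.266, 0.078]), (138, [0.488, -0.262, 0.073]), (140, [0.487, -0.264, 0.064]), (142, [0.488, -0.264, 0.056]), (144, [0.488, -0.264, 0.049]), (146, [0.486, -0.268, 0.038]), (148, [0.457, -0.308, -0.001]), (150, [0.465, -0.297, -0.001]), (152, [0.471, -0.29, -0.004])]
t 3.525 tcp [ 0.5033 -0.3134  0.0315] rot [-1.7991e+02  7.0000e-02 -1.4649e+02] F [ 0.5 -0.7  0.4] w 0.0702
delta tool [0.0003 0.0009 0.0015] roll 0.0
```

View pics/a4.png

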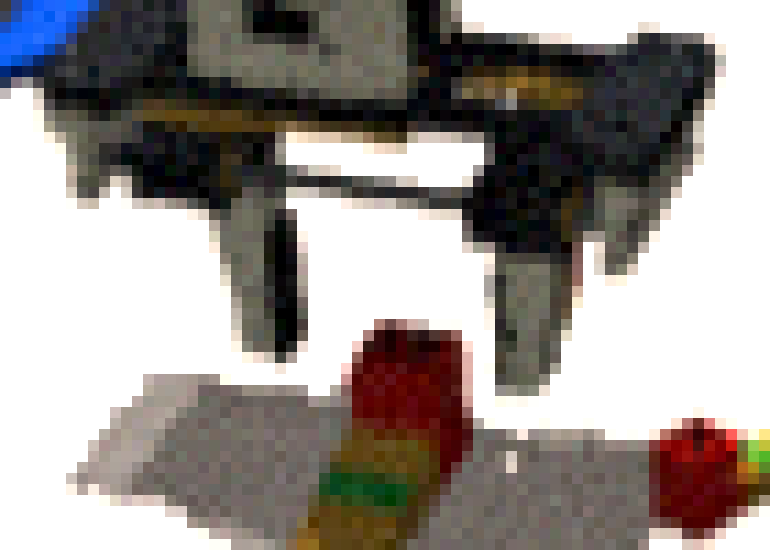

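Measured fingertips are at z ≈ 0.037, where 0.0125 was expected. That fits a linkage gripper whose tips advance as it closes. I'll close partway, without touching the block, and check.

Call:
step_arm([
  [0.044,0,0.001,0,0],
  [0.044,0,0.001,0,0],
  [0.044,0,0.001,0,0],
])

```text
time_s: 3.9
tcp_pos: [0.5019, -0.3123, 0.0304]
eef_rot: [-180.0, 0.0, -146.5]
contact_force: [0.9, -0.8, -0.1]
gripper_width: 0.0466
```

```bash
python3 -c "
from h import *
c=capture('scene'); P=cloud(c)
im=c['image'][110:160,240:310]
cv2.imwrite('pics/a5.png',cv2.convertScaleAbs(cv2.resize(im,None,fx=11,fy=11,interpolation=cv2.INTER_NEAREST),alpha=1.8)[:,:,::-1])
for u in range(264,291,2): print(u,[(v,P[v,u].round(3).tolist()) for v in range(136,152,2) if 0.015<P[v,u,2]])
delta([.5025,-.3128,.03],-146.5)
"
```

```text
264 [(136, [0.534, -0.339, 0.065])]
266 [(136, [0.53, -0.332, 0.066]), (138, [0.533, -0.328, 0.062]), (140, [0.53, -0.335, 0.049]), (142, [0.532, -0.332, 0.044])]
268 [(136, [0.525, -0.327, 0.067]), (138, [0.525, -0.328, 0.058]), (140, [0.525, -0.33, 0.049]), (142, [0.528, -0.326, 0.045])]
270 [(136, [0.513, -0.332, 0.06]), (138, [0.514, -0.332, 0.052]), (140, [0.516, -0.33, 0.046]), (142, [0.517, -0.33, 0.038])]
272 [(142, [0.518, -0.315, 0.046]), (144, [0.521, -0.313, 0.039]), (146, [0.519, -0.317, 0.029]), (148, [0.521, -0.315, 0.022]), (150, [0.526, -0.308, 0.02])]
274 [(140, [0.506, -0.321, 0.046]), (142, [0.512, -0.312, 0.044]), (144, [0.516, -0.308, 0.04]), (146, [0.519, -0.304, 0.035]), (148, [0.519, -0.305, 0.026]), (150, [0.52, -0.305, 0.018])]
276 [(140, [0.497, -0.322, 0.042]), (142, [0.506, -0.31, 0.043]), (144, [0.515, -0.297, 0.045]), (146, [0.515, -0.298, 0.036]), (148, [0.512, -0.303, 0.024]), (150, [0.516, -0.299, 0.019])]
278 [(140, [0.492, -0.317, 0.042]), (142, [0.501, -0.305, 0.043]), (144, [0.507, -0.297, 0.041]), (146, [0.507, -0.297, 0.033]), (148, [0.509, -0
[... 345 characters left out ...]
7, -0.286, 0.05]), (144, [0.5, -0.283, 0.045]), (146, [0.485, -0.304, 0.02])]
284 [(136, [0.494, -0.276, 0.077]), (138, [0.495, -0.276, 0.07]), (140, [0.494, -0.277, 0.061]), (142, [0.498, -0.273, 0.056]), (144, [0.496, -0.277, 0.046])]
286 [(136, [0.49, -0.271, 0.078]), (138, [0.487, -0.275, 0.067]), (140, [0.489, -0.273, 0.061]), (142, [0.488, -0.275, 0.052]), (144, [0.491, -0.271, 0.047]), (146, [0.493, -0.27, 0.04])]
288 [(136, [0.474, -0.281, 0.067]), (138, [0.474, -0.281, 0.059]), (140, [0.473, -0.283, 0.05]), (142, [0.473, -0.284, 0.041])]
290 []
t 3.95 tcp [ 0.5019 -0.3123  0.0303] rot [-180.      0.   -146.49] F [ 0.4  0.1 -0.6] w 0.0453
delta tool [-0.0002 -0.0007  0.0003] roll 0.0
```

View pics/a5.png

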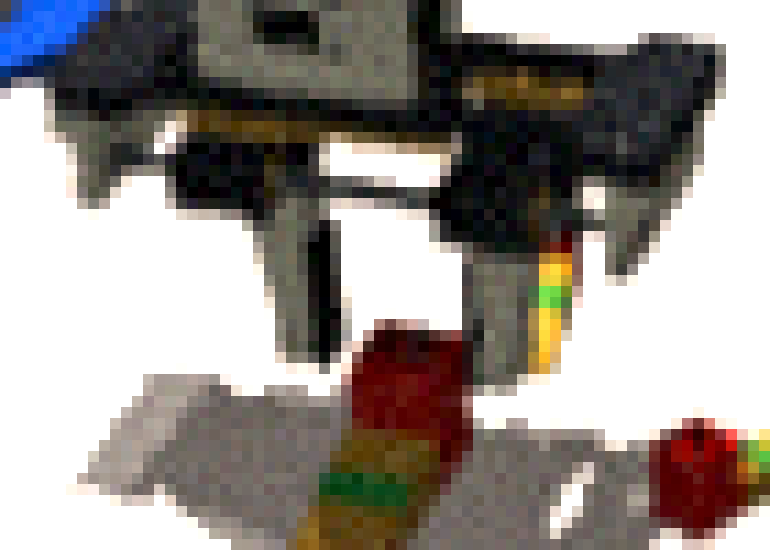

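The jaws move in parallel and the camera still puts the fingertips at z ≈ 0.037, so the reported TCP z disagrees with the picture by about 25 mm. I'll lower in small steps and watch the force.

Call:
step_arm([
  [0.044,0,0.0,0.004,0],
  [0.044,0,0.0,0.008,0],
  [0.044,0,0.0,0.01,0],
  [0.044,0,0.0,0.01,0],
])

```text
time_s: 4.45
tcp_pos: [0.5017, -0.3123, 0.0199]
eef_rot: [180.0, -0.0, -146.5]
contact_force: [-0.4, 0.3, -0.0]
gripper_width: 0.0438
```

```bash
cat > tips.py <<'E'
from h import *
import sys
c=capture('scene'); P=cloud(c); s=r.get_state()
R=Ro.from_euler('xyz',s['eef_rot'],degrees=True).as_matrix()
# points in tool xy
Q=(P.reshape(-1,3)-s['tcp_pos'])@R
ok=(np.abs(Q[:,0])<.02)&(np.abs(Q[:,1])<.05)&(np.abs(Q[:,1])>.5*s['gripper_width']-.002)&(P.reshape(-1,3)[:,2]>.012)&(Q[:,2]>-.03)
for sg in(-1,1):
    q=Q[ok&(Q[:,1]*sg>0)]; print('side',sg,len(q),'tool z max (vs .019):',np.sort(q[:,2])[-5:].round(3),'world z',(s['tcp_pos'][2]-np.sort(q[:,2])[-5:]).round(3))
u,v=proj(c,[s['tcp_pos']])[0].astype(int)
cv2.imwrite(sys.argv[1],cv2.convertScaleAbs(cv2.resize(c['image'][v-30:v+25,u-38:u+38],None,fx=10,fy=10,interpolation=cv2.INTER_NEAREST),alpha=1.8)[:,:,::-1])
delta(s['tcp_pos'])
E
python3 tips.py pics/a6.png
```

```text
side -1 33 tool z max (vs .019): [-0.01  -0.01  -0.008 -0.006 -0.005] world z [0.031 0.03  0.029 0.026 0.025]
side 1 36 tool z max (vs .019): [-0.009 -0.009 -0.008 -0.008 -0.007] world z [0.029 0.029 0.029 0.028 0.027]
t 4.5 tcp [ 0.5018 -0.3123  0.0201] rot [ 1.7999e+02 -1.0000e-02 -1.4649e+02] F [-0.8  0.5 -0.5] w 0.0439
delta tool [0. 0. 0.] roll None
```

View pics/a6.png

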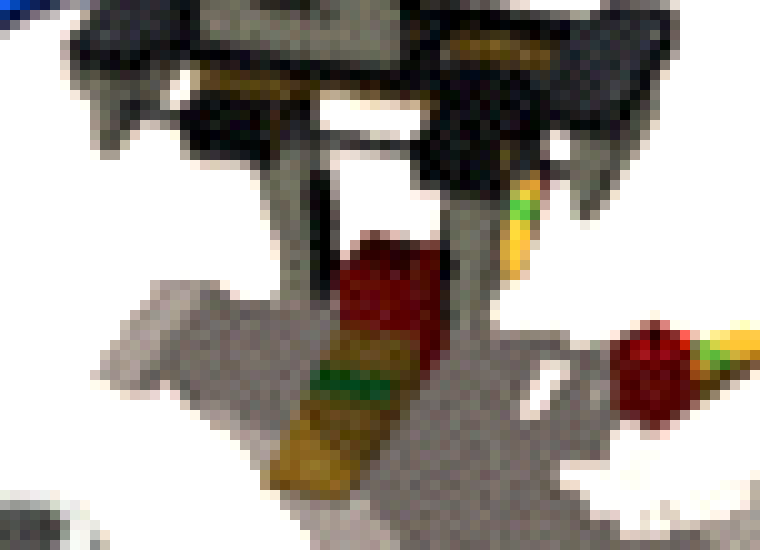

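The fingertips should be at 0.001 by the reported TCP, but there is no contact and the picture shows them about 26 mm up. The camera is right, so I'm lowering another 13 mm and closing.

Call:
step_arm([
  [0.044,0,0.0,0.005,0],
  [0.044,0,0.0,0.01,0],
  [0.044,0,0.0,0.013,0],
  [0.02,0,0.0,0.013,0],
  [0.02,0,0.0,0.013,0],
], newtons=40)

```text
time_s: 5.12
tcp_pos: [0.5021, -0.3124, 0.0074]
eef_rot: [-180.0, 0.0, -146.5]
contact_force: [-0.9, 0.9, -1.7]
gripper_width: 0.0299
```

Call:
step_arm([
  [0.02,0,0,0,0],
  [0.02,0,0,0,0],
  [0.02,0,0,0,0],
  [0.02,0,0,0,0],
])

```text
time_s: 5.62
tcp_pos: [0.502, -0.3123, 0.0073]
eef_rot: [-180.0, 0.0, -146.5]
contact_force: [0.9, -0.6, -1.4]
gripper_width: 0.03
```

```bash
python3 tips.py pics/a7.png
```

```text
side -1 23 tool z max (vs .019): [-0.011 -0.01  -0.01  -0.01  -0.007] world z [0.018 0.018 0.018 0.018 0.015]
side 1 43 tool z max (vs .019): [-0.007 -0.007 -0.006 -0.006 -0.005] world z [0.015 0.015 0.013 0.013 0.013]
t 5.675 tcp [ 0.502  -0.3123  0.0073] rot [-179.99    0.   -146.49] F [-0.4 -0.5 -1.5] w 0.0303
delta tool [0. 0. 0.] roll None
```

View pics/a7.png

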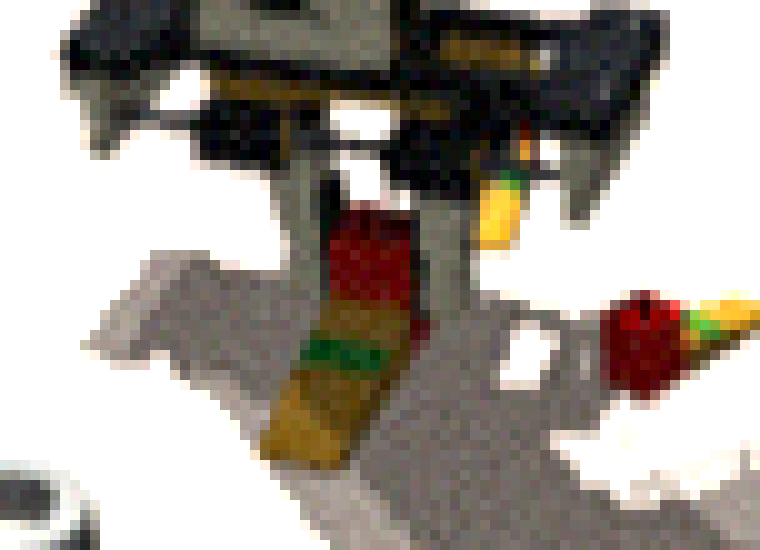

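The grip is good: the opening reads 30 mm, which is the block's width. Lifting now.

Call:
step_arm([
  [0.02,0,0,-0.02,0],
  [0.02,0,0,-0.045,0],
  [0.02,0,0,-0.065,0],
  [0.02,0,0,-0.065,0],
  [0.02,0,0,-0.065,0],
], newtons=50)

```text
time_s: 6.3
tcp_pos: [0.5011, -0.3119, 0.0712]
eef_rot: [179.9, -0.0, -146.5]
contact_force: [-0.7, 0.1, -3.3]
gripper_width: 0.03
```

```bash
python3 tips.py pics/a8.png; python3 -c "
from h import *
delta([.4865,-.0132,.072],169.8)"
```

```text
side -1 27 tool z max (vs .019): [-0.012 -0.01  -0.009 -0.008 -0.007] world z [0.083 0.081 0.08  0.079 0.078]
side 1 53 tool z max (vs .019): [0.001 0.003 0.004 0.006 0.009] world z [0.07  0.068 0.067 0.065 0.062]
t 6.35 tcp [ 0.5009 -0.3119  0.071 ] rot [ 1.7990e+02 -7.0000e-02 -1.4651e+02] F [ 0.4  0.4 -2.5] w 0.0298
delta tool [0. 0. 0.] roll None
t 6.35 tcp [ 0.5009 -0.3119  0.071 ] rot [ 1.7990e+02 -7.0000e-02 -1.4651e+02] F [ 0.4  0.4 -2.5] w 0.0298
delta tool [-0.1528  0.2571 -0.0007] roll 0.763
```

View pics/a8.png

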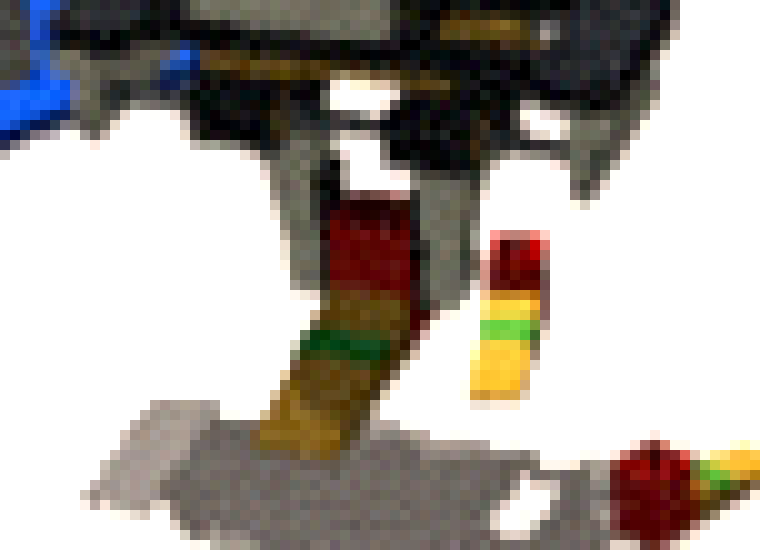

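Call:
step_arm([
  [0.02,-0.01,0.017,0,0.05],
  [0.02,-0.03,0.05,0,0.15],
  [0.02,-0.055,0.092,0,0.27],
  [0.02,-0.08,0.135,0,0.38],
  [0.02,-0.09,0.15,0,0.45],
])

```text
time_s: 6.98
tcp_pos: [0.4931, -0.1355, 0.0713]
eef_rot: [180.0, -0.1, -172.3]
contact_force: [0.5, -0.5, -2.2]
gripper_width: 0.0301
```

```bash
python3 -c "
from h import *
capture('scene');capture('scene')
delta([.4865,-.0132,.06],169.8)"
```

```text
t 7.075 tcp [ 0.4936 -0.1359  0.0715] rot [ 1.7998e+02 -8.0000e-02 -1.7221e+02] F [ 0.1 -1.5 -3.9] w 0.0299
delta tool [-0.0096  0.1225  0.0115] roll 0.314
```

Call:
step_arm([
  [0.02,-0.002,0.03,0.003,0.08],
  [0.02,-0.005,0.065,0.006,0.17],
  [0.02,-0.008,0.1,0.01,0.26],
  [0.02,-0.01,0.122,0.011,0.314],
  [0.02,-0.01,0.122,0.011,0.314],
])

```text
time_s: 7.7
tcp_pos: [0.4874, -0.0148, 0.0606]
eef_rot: [-180.0, -0.1, 169.9]
contact_force: [-0.2, -0.6, -3.6]
gripper_width: 0.0298
```

```bash
cat > look.py <<'E'
from h import *
import sys
F=[.5967,-.033,np.radians(-10.2)]
c=capture('scene'); s=r.get_state()
cv2.imwrite(sys.argv[1],cv2.convertScaleAbs(cv2.resize(c['image'][125:255,215:375],None,fx=5,fy=4.6,interpolation=cv2.INTER_CUBIC),alpha=1.6)[:,:,::-1])
t=capture('top'); cv2.imwrite(sys.argv[1].replace('.png','t.png'),cv2.resize(t['image'][110:280,240:400],None,fx=3.5,fy=3.5,interpolation=cv2.INTER_CUBIC)[:,:,::-1])
def f(p):
    d=np.array(p)-[F[0],F[1],0]; R=cv2.Rodrigues(np.array([0,0,-F[2]]))[0]; return (R@d*1000).round(1)
print('tcp in fixture',f(s['tcp_pos']))
for cam in('scene','top'):
    for l in('wedge_grip','wedge_tip','roller'):
        for d in spotter.tip_of(cam,l):
            q=f(d['location'])
            if abs(q[1])<80: print(cam,l,round(d['p'],2),q)
E
python3 look.py pics/b1.png; python3 -c "
from h import *
delta([.4865,-.0132,.0193],169.8)"
```

```text
tcp in fixture [-110.7   -2.1   60.7]
scene wedge_grip 0.84 [-109.3   -1.    78.9]
scene wedge_tip 0.79 [-21.6  -1.8  49.4]
top roller 0.83 [-2.3  2.4 27.9]
t 8.1 tcp [ 0.4876 -0.0159  0.0612] rot [-1.8000e+02 -1.0000e-02  1.6969e+02] F [-0.3 -0.6 -3. ] w 0.0298
delta tool [0.0016 0.0025 0.0419] roll -0.002
```

View pics/b1.png

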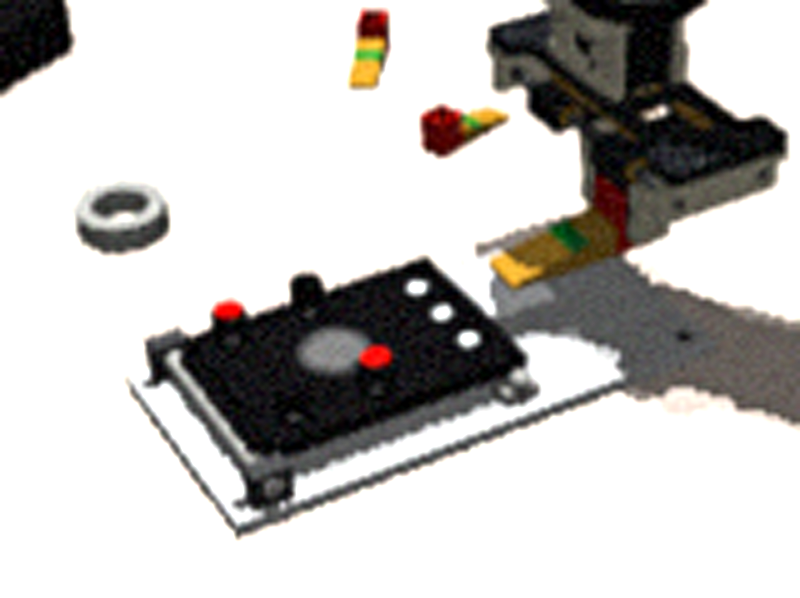

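View pics/b1t.png

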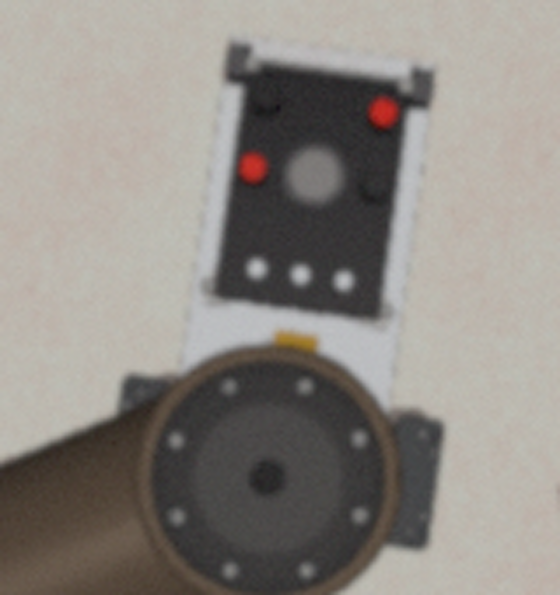

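Scene view: the wedge is held straight, its tip at crop (505,270) in front of the plate's front edge. Lowering.

Call:
step_arm([
  [0.02,0.001,0.0015,0.015,0],
  [0.02,0.001,0.0025,0.028,0],
  [0.02,0.001,0.0025,0.037,0],
  [0.02,0.001,0.0025,0.039,0],
  [0.02,0.001,0.0025,0.039,0],
])

```text
time_s: 8.72
tcp_pos: [0.4872, -0.0127, 0.0222]
eef_rot: [-180.0, -0.0, 169.7]
contact_force: [0.5, -0.0, -3.6]
gripper_width: 0.03
```

Call:
step_arm([
  [0.02,0,0,0.001,0],
  [0.02,0,0,0.002,0],
  [0.02,0,0,0.002,0],
])

```text
time_s: 9.1
tcp_pos: [0.4871, -0.0127, 0.0204]
eef_rot: [180.0, 0.0, 169.7]
contact_force: [-0.4, -0.2, -2.4]
gripper_width: 0.0298
```

```bash
python3 look.py pics/b2.png; python3 -c "
from h import *
delta([.4865,-.0132,.0193],169.8)"
```

```text
tcp in fixture [-111.4    0.6   20.4]
scene wedge_tip 0.88 [-23.2  -0.4   9.5]
scene roller 0.63 [-1.4 -1.4 24.4]
top wedge_tip 0.61 [-25.9  -0.9  12. ]
top roller 0.78 [-0.1 -1.  30.4]
t 9.5 tcp [ 0.4872 -0.0126  0.0203] rot [1.8000e+02 1.0000e-02 1.6973e+02] F [ 0.3  0.4 -2.8] w 0.03
delta tool [ 0.0006 -0.0007  0.001 ] roll -0.001
```

View pics/b2.png

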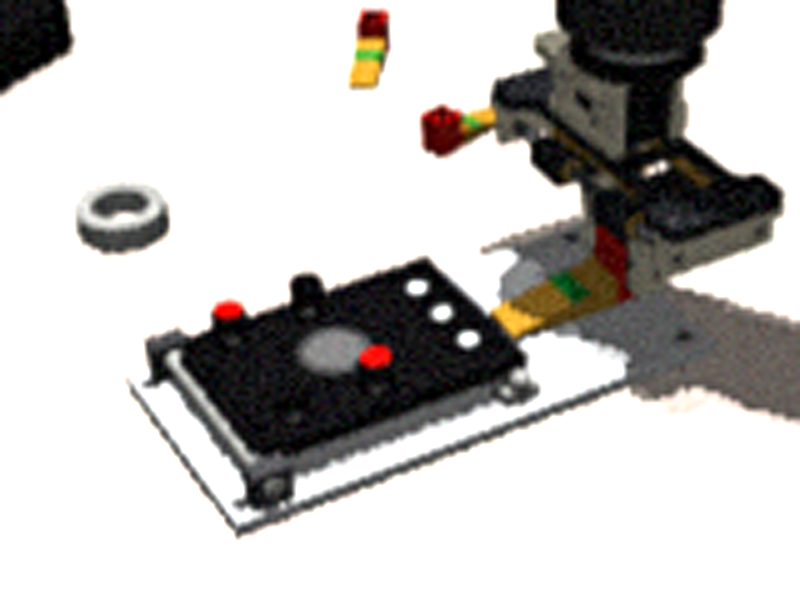

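Call:
step_arm([
  [0.02,0,0,0.0005,0],
  [0.02,0,0,0.001,0],
  [0.02,0,0,0.001,0],
])

```text
time_s: 9.88
tcp_pos: [0.4871, -0.0127, 0.0193]
eef_rot: [-180.0, -0.0, 169.7]
contact_force: [-0.2, -0.1, -2.8]
gripper_width: 0.03
```

Call:
step_arm([
  [0.02,0,0,0.0005,0],
  [0.02,0,0,0.001,0],
  [0.02,0,0,0.001,0],
])

```text
time_s: 10.25
tcp_pos: [0.4871, -0.0127, 0.0192]
eef_rot: [-180.0, 0.0, 169.8]
contact_force: [-5.1, 0.8, 12.1]
gripper_width: 0.0299
```

Contact is exactly where predicted (z = 0.0192). I'll ease the downforce and push in slowly.

Call:
step_arm([
  [0.02,-0.004,0,-0.0008,0],
  [0.02,-0.012,0,-0.0008,0],
  [0.02,-0.02,0,-0.0008,0],
  [0.02,-0.028,0,-0.0008,0],
  [0.02,-0.036,0,-0.0008,0],
], newtons=60)

```text
time_s: 10.88
tcp_pos: [0.5211, -0.0197, 0.0192]
eef_rot: [-179.9, -0.2, 169.7]
contact_force: [-10.8, 2.2, 12.6]
gripper_width: 0.0298
```

```bash
python3 look.py pics/b3.png; python3 -c "
from h import *
delta([.4865,-.0132,.0193],169.8)"
```

```text
tcp in fixture [-75.3  -0.   19.3]
scene wedge_grip 0.67 [-76.4   2.5  36.4]
scene wedge_tip 0.54 [11.7 -2.7 10. ]
scene roller 0.88 [-0.9  0.  27.7]
top roller 0.79 [-0.5  1.  31.2]
t 11.275 tcp [ 0.5226 -0.0196  0.0193] rot [-1.7996e+02 -3.0000e-02  1.6973e+02] F [-3.2 -2.1  6.3] w 0.0297
delta tool [ 0.0367 -0.0001 -0.    ] roll -0.001
```

View pics/b3.png

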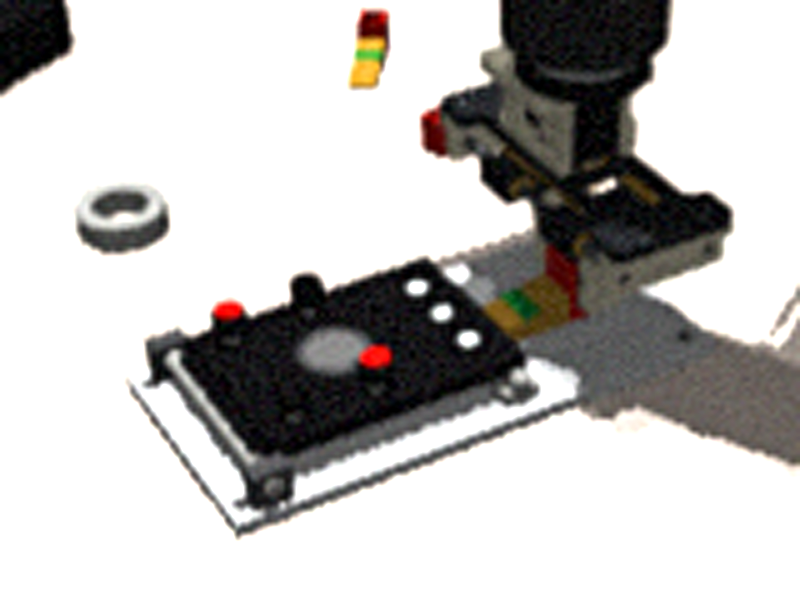

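Call:
step_arm([
  [0.02,-0.005,0,0,0],
  [0.02,-0.01,0,0,0],
  [0.02,-0.014,0,0,0],
  [0.02,-0.018,0,0,0],
  [0.02,-0.022,0,0,0],
])

```text
time_s: 11.9
tcp_pos: [0.5378, -0.0238, 0.0191]
eef_rot: [-179.8, -0.6, 169.6]
contact_force: [-34.7, 10.9, 36.7]
gripper_width: 0.0297
```

```bash
python3 look.py pics/b4.png; python3 -c "
from h import *
delta([.4865,-.0132,.0193],169.8)"
```

```text
tcp in fixture [-59.4  -1.4  19.1]
scene wedge_grip 0.55 [-59.1   3.5  40.1]
scene wedge_tip 0.66 [0.7 3.2 9.5]
scene roller 0.68 [-0.1  0.6 25.6]
t 12.3 tcp [ 0.5379 -0.0239  0.0191] rot [-179.81   -0.58  169.66] F [-26.5   8.2  27.8] w 0.0294
delta tool [0.0525 0.0013 0.0003] roll -0.003
```

View pics/b4.png

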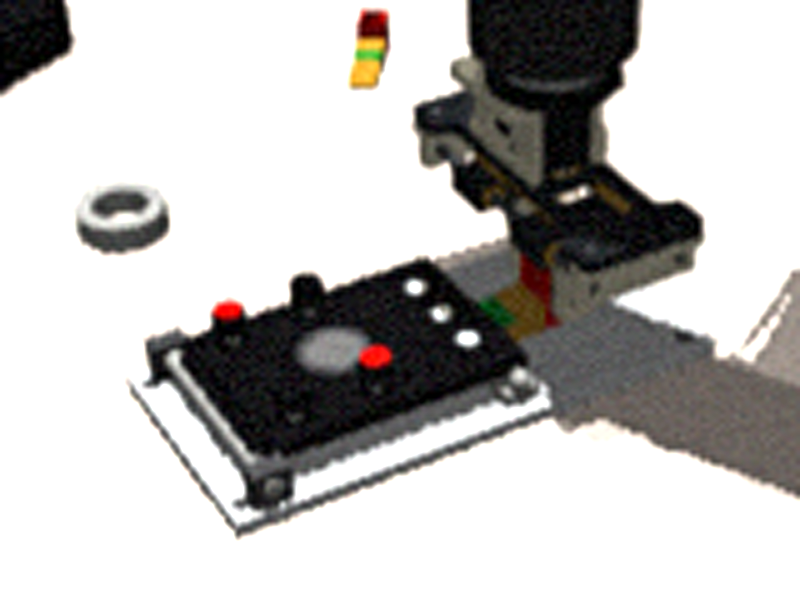

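View pics/b4t.png

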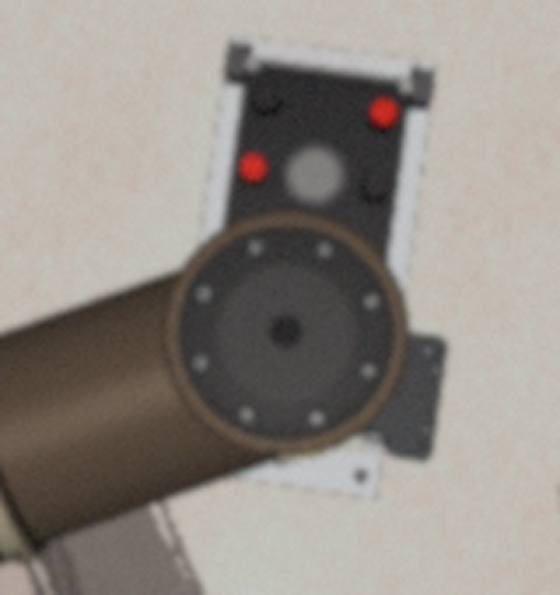

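The push is stiff because the arm is pressing down about 30 N, and friction on the base is eating the push. I'll relieve the downforce before going further.

Call:
step_arm([
  [0.02,0,0,-0.0007,0],
  [0.02,0,0,-0.0014,0],
  [0.02,0,0,-0.0014,0],
  [0.02,0,0,-0.0014,0],
])

```text
time_s: 12.8
tcp_pos: [0.5386, -0.024, 0.0192]
eef_rot: [-179.8, -0.6, 169.6]
contact_force: [-19.0, 3.6, 12.1]
gripper_width: 0.0299
```

```bash
python3 -c "
from h import *
delta([.4865,-.0132,.0193],169.8); print(r.get_state()['moment'])"
```

```text
t 12.8 tcp [ 0.5386 -0.024   0.0192] rot [-179.82   -0.56  169.64] F [-19.    3.6  12.1] w 0.0299
delta tool [0.0532 0.0013 0.0004] roll -0.003
[1.60084896 6.2435047  0.04759375]
```

Call:
step_arm([
  [0.02,-0.001,0,-0.0005,0],
  [0.02,-0.002,0,-0.0008,0],
  [0.02,-0.003,0,-0.001,0],
  [0.02,-0.004,0,-0.001,0],
  [0.02,-0.004,0,-0.001,0],
])

```text
time_s: 13.42
tcp_pos: [0.5431, -0.0249, 0.0194]
eef_rot: [-179.8, -0.5, 169.6]
contact_force: [-13.2, 1.5, 0.4]
gripper_width: 0.0292
```

```bash
python3 look.py pics/b5.png; python3 -c "
from h import *
delta([.4865,-.0132,.0193],169.8); print(r.get_state()['moment'])"
```

```text
tcp in fixture [-54.2  -1.5  19.4]
scene wedge_grip 0.54 [-54.4   2.8  36.2]
scene roller 0.82 [-0.7  1.2 29.1]
t 13.825 tcp [ 0.5432 -0.0248  0.0195] rot [-179.82   -0.52  169.63] F [-12.1   2.5   0.5] w 0.0299
delta tool [0.0578 0.0012 0.0007] roll -0.003
[ 0.67641483  4.32079011 -0.04012961]
```

View pics/b5.png

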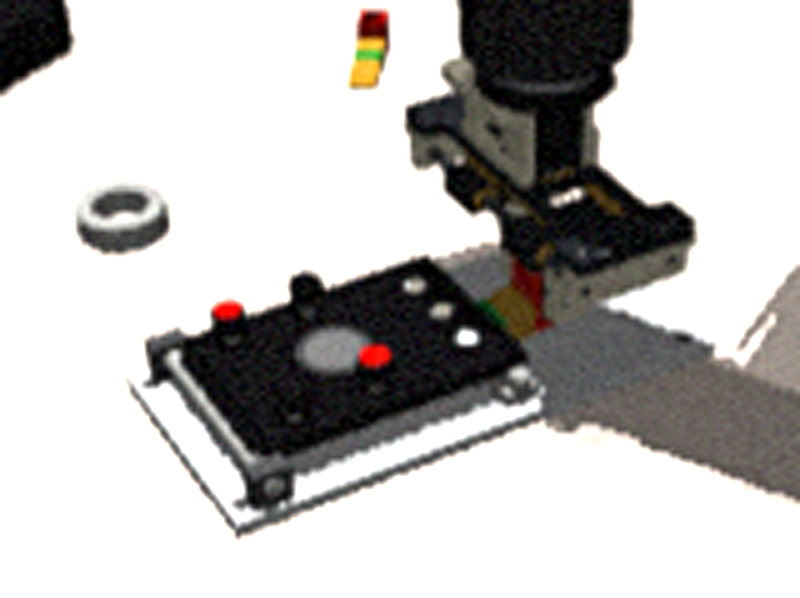

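Call:
step_arm([
  [0.02,-0.0015,0,-0.0001,0],
  [0.02,-0.003,0,-0.0001,0],
  [0.02,-0.0045,0,-0.0001,0],
  [0.02,-0.006,0,-0.0001,0],
  [0.02,-0.006,0,-0.0001,0],
])

```text
time_s: 14.45
tcp_pos: [0.5492, -0.0259, 0.0194]
eef_rot: [-179.8, -0.5, 169.6]
contact_force: [-12.1, 1.2, -0.6]
gripper_width: 0.0295
```

```bash
cat > lift.py <<'E'
from h import *
# plate tilt from depth: plate top height along fixture x, averaged over pictures
F=[.5967,-.033,np.radians(-10.2)]; R=cv2.Rodrigues(np.array([0,0,F[2]]))[0]
for cam in('scene','top'):
    Z=[]
    for k in range(3):
        P=cloud(capture(cam)).reshape(-1,3); Z.append((P-[F[0],F[1],0])@R)
    q=np.concatenate(Z); 
    m=(np.abs(q[:,1])<50)&(q[:,0]>0)&(q[:,0]<145)&(q[:,2]>.036)&(q[:,2]<.053)
    m=(np.abs(q[:,1])<.05)&(q[:,0]>.0)&(q[:,0]<.145)&(q[:,2]>.036)&(q[:,2]<.054)
    a=np.polyfit(q[m,0],q[m,2],1); print(cam,m.sum(),'tilt',-a[0].round(4),'z@front',np.polyval(a,0).round(4),'z@hinge',np.polyval(a,.16).round(4))
    b=(np.abs(q[:,1])<.07)&(np.abs(q[:,1])>.062)&(q[:,0]>.02)&(q[:,0]<.14)&(q[:,2]<.02)
    print('  base z',np.median(q[b,2]).round(4), 'slope',-np.polyfit(q[b,0],q[b,2],1)[0].round(4))
E
python3 look.py pics/b6.png; python3 lift.py; python3 -c "
from h import *
delta([.4865,-.0132,.0193],169.8); print(r.get_state()['moment'])"
```

```text
tcp in fixture [-48.   -1.4  19.5]
scene wedge_grip 0.44 [-46.4   2.   38.2]
scene roller 0.95 [-0.  -0.5 32.5]
scene 3130 tilt 0.0202 z@front 0.0483 z@hinge 0.0451
  base z 0.0127 slope -0.0051
top 2950 tilt 0.0301 z@front 0.0476 z@hinge 0.0428
  base z 0.0111 slope 0.0011
t 15.15 tcp [ 0.5493 -0.0259  0.0195] rot [-179.83   -0.51  169.62] F [-10.3   0.8  -0.3] w 0.0298
delta tool [0.064  0.0012 0.0007] roll -0.003
[0.52143599 3.94819519 0.01775665]
```

View pics/b6.png

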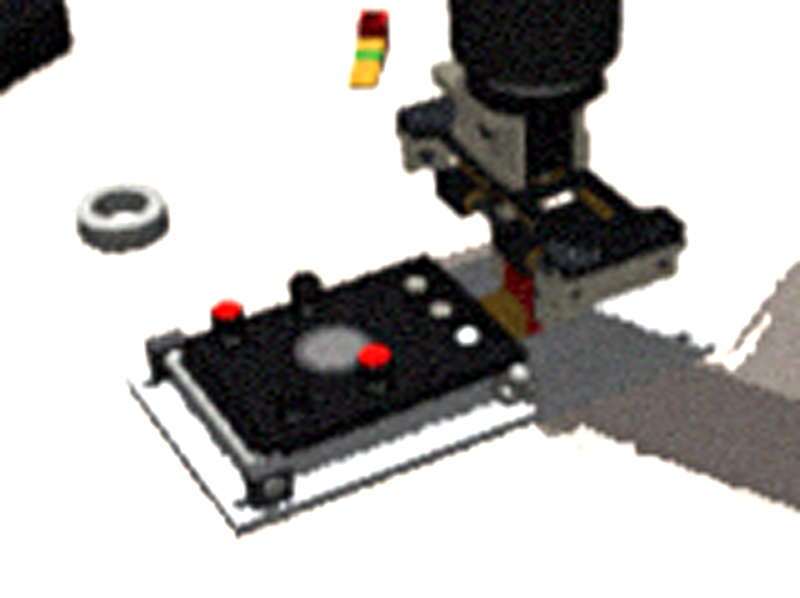

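Depth gives a plate tilt of 0.025–0.029 rad (relative to the base) and the front about 4 mm up, and the green band is now at the plate's edge. I'll do one settling check, then hand in.

Call:
step_arm([
  [0.02,0,0,0,0],
  [0.02,0,0,0,0],
  [0.02,0,0,0,0],
  [0.02,0,0,0,0],
])

```text
time_s: 15.65
tcp_pos: [0.5492, -0.0259, 0.0194]
eef_rot: [-179.8, -0.5, 169.6]
contact_force: [-10.6, 1.3, -0.6]
gripper_width: 0.0295
```

```bash
python3 lift.py; python3 -c "
from h import *
delta([.4865,-.0132,.0193],169.8)
for cam in('top','scene'):
  capture(cam)
  for l in('ring_gauge','gauge_block','spare_knob'): print(cam,l,[(round(d['p'],2),np.round(d['location'],3).tolist()) for d in spotter.tip_of(cam,l)][:1])
print(workorder.close_job())"
```

```text
scene 3123 tilt 0.0195 z@front 0.0483 z@hinge 0.0452
  base z 0.0127 slope -0.0021
top 2935 tilt 0.0309 z@front 0.0477 z@hinge 0.0427
  base z 0.011 slope 0.001
t 15.95 tcp [ 0.5493 -0.0259  0.0195] rot [-179.83   -0.51  169.63] F [-10.8   1.6  -0.8] w 0.0299
delta tool [0.064  0.0012 0.0007] roll -0.003
top ring_gauge [(0.8, [0.672, -0.291, 0.0])]
top gauge_block []
top spare_knob [(0.41, [0.663, 0.32, 0.0])]
scene ring_gauge [(0.68, [0.674, -0.289, -0.003])]
scene gauge_block [(0.63, [0.495, 0.304, -0.0])]
scene spare_knob [(0.48, [0.665, 0.316, -0.001])]
the job is handed in; nothing more can be done
None
```

I picked up the largest brass wedge by its red grip and pushed it straight in along the base until the roller stood about 4 mm off the pads. I handed the job in still gripping it, at about 16 s of the allowed 48 s. The hand-in gave no verdict.

**Last checks:**
- **Lift:** depth gave a plate tilt of 0.020 rad (scene camera) and 0.031 rad (top camera). After allowing for the slope each camera saw in the base, that is about 0.022 to 0.030 rad, around 4 mm. The plate's front edge was over the green band.
- **Wedge position:** from the measured tool pose, the grip was about 48 mm in front of the roller and 1.4 mm off the centre line. It was along the fixture to within 0.2°, and the tool leaned about 0.5°.
- **Grip and stillness:** the opening read 30 mm, which is the block's width. The tool pose held steady, with a remaining push of about 11 N.
- **Bystanders:** all three stood where they started, to within a few mm. The top camera missed the gauge block in the last picture, but the scene camera found it.

**What disagreed:**
- **Tool height:** the reported tool height was about 25 mm lower than the fingertips showed in the pictures. I set the grasp height from the camera, and the wedge met the base where that predicted.
- **Push force:** partway in, the arm was pressing down about 30 N and the push stalled. I eased the downforce and then finished.

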